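# Index the batch wheel and log it

### The arm

A 7-joint arm with a two-finger parallel gripper is mounted at the origin on the work surface; the furniture and walls round the work are solid. World frame = base frame: x ahead of the robot, y to its left, z up, the work surface at z = 0. Lengths are in m, angles in rad, forces in N, time in s.
With the tool pointing down it reaches from about 0.4 to 0.925 m from the base axis. Payload 5.6 kg.
Tool frame: the origin (TCP) lies on the mounting face of the last link; the fingertips stand robot.tips_ahead ahead of it and the grasp point (between the pads) lies 155 mm ahead of it (robot.tips_ahead is the distance from the TCP to the fingertips, in m); z points along the fingers, y is the direction in which the jaws open and shut (so a half turn about z gives the same grasp; the last joint's range is limited). The gripper opens to 85 mm and grips with 20 to 120 N. Pads are 22 mm wide; open, the fingers measure 114 mm over their backs; the gripper's body (76 mm by 85 mm) begins 54 mm behind the grasp point. The pads swing forward as they close: fully open they stand 13 mm farther back than shut.
Start: joints at [1.244, 0.468, -0.012, 1.603, 0.006, 1.071, -0.056], TCP at [0.182, -0.624, 0.405] pointing down, gripper open.
Joint ranges: [-2.53, 2.53], [-0.31, 2.02], [-1.57, 1.55], [0.28, 2.44], [-1.29, 4.43], [0.15, 1.84], [-2.92, 2.92]. Speed limits (rad/s): [2.57, 2.57, 3.14, 3.14, 3.14, 3.14, 3.14].

### API

Orientations are given as a unit quaternion [w, x, y, z].
In Python, from plant import state, imaging, robot gives the robot as it stands.
- The arm moves only by the tool send_rows, never from a script. Its argument "series" is a list of rows, each an object of numbers: "tx", "ty", "tz": the shift along the tool's x, y, z in cm; "wx", "wy", "wz": the turn, a rotation vector about the tool's x, y, z in degrees; "hand": the opening, from 0 (shut) to 1 (fully open). A call has 1 to 10 rows; each row shifts and turns the pose as measured when the row begins, along the tool's axes as they then stand; what a row does not reach is not made up. A row lasts 1/12 s, in which the tool goes at most 41.7 mm and 7.16 degrees, less where a joint would pass 70% of its speed; a pose out of reach is approached as far as the arm can. A call is refused whole if a number of a shift passes 4.17 or a number of a turn 7.16, either way. A call with a gripper value outside its range is refused whole. The fingers move at their own pace and stop on an object; the grip force is fixed at half the most. Time passes only in rows, so rows that do not move let the fingers close. It gives the time, the measured TCP pose, the force and the opening at its end, in the units of the state.
- state(): the state, without advancing time (a new reading comes with each control period).
- imaging.get_image(name): name is "side" or "top"; returns a dict with "img" (384x512x3 uint8, red, green, blue), "camera_matrix" (3x3 intrinsics, pixels), "rvec" (rotation vector, rad) and "tvec" (3), from world to camera coordinates, as OpenCV has them. Camera axes: x right, y down, z forward; pixel columns grow to the right and rows downward; lengths in m; the calibration is good to about 2 mm. A picture is of the moment at which its call begins. There is no depth.
- robot.close_job(): hands the job in, once; it reports no verdict.
The state is a dict: "clock": time; "joint_positions": joint angles; "qd": joint speeds; "tau": joint torques, N m; "tool_pos": TCP position; "tcp_rot": TCP orientation; "contact_force": force on the tool from outside, world axes, zero at the start; "torque": the same for the moment, N m; "opening": finger opening in m.
Only numpy, scipy, OpenCV 4.12 (cv2) and the standard library are available. Lean on these libraries where they do the work, as an engineer would, in place of code of your own. Each camera call takes 0.05 s, during which the arm holds its last target.

### The job

Set the bench counter for the next batch of lids: with a fingertip, flick the toothed wheel on click by click, counter-clockwise seen from above (the way the white arrow points), until the orange tooth stands at the black pointer, and not a click past it. Only then press the green key fully down with a fingertip and let it come up again. Do not pick up or shove the counter, and leave the other things on the table where they are.

Things in the scene. Friction and masses are not known exactly. Their poses are not given: they have to be found in the camera images.
- counter: grey bench counter, loose on rubber feet, 2.4 kg: base plate 136 x 190 mm, top 25 mm above the table. Origin: centre of its underside; x points from its near edge (by the robot, with the arrow) to its far edge, y left, z up. A post at the far edge, (64..86, 18..52) mm in this frame, 93 mm high, carries the black pointer aimed along -x at the wheel; left of it a detent lever pivots, 59 mm high
- wheel_axis (a point): point on the wheel's vertical axis, half-way up the teeth, 70 mm above the table, at (0, 35) mm in the counter's frame. Wheel: hub of 27 mm radius, six radial teeth 60 degrees apart, 10 mm thick, reaching 55 mm out, heights 58 to 82 mm (axle cap to 86). Under the teeth it is open down to the base plate, save a detent star inside 46 mm radius, heights 36 to 50
- wheel (a joint): turn in rad, counter-clockwise from above positive; 0 = orange tooth at the pointer. A sprung detent holds it at whole multiples of 1.047 (one click, 60 degrees), with a tooth at the pointer and one opposite, at the near side. Past 30 degrees it snaps on to the next click, before that it snaps back. A push at a tooth's tip takes 2 to 3 N. Starts 1, 2 or 3 clicks short of 0
- orange_tip (a point): the end of the orange tooth (the other five are white), 55 mm from the wheel's axis, 70 mm above the table
- log_key_top (a point): centre of the top face of the round green key, 28 mm across, in a black housing on a grey tower 40 x 36 mm at the counter's near right corner, at (-35, -76) mm in the counter's frame; it stands higher than the wheel. Pressed straight down
- log_key (a joint): travel of the green key in m, 0 up, 0.006 fully down; sprung, about 5 N fully down
- disc_29: cream moulded lid, 112 mm across, 12 mm high, lying right of the counter; bystander. Origin: centre of underside
- marker_black: black and white marker pen, 128 x 13 x 15 mm, lying left of the counter; bystander. Origin: centre of underside
- tape_roll_6: roll of kraft tape, 111 mm across, 28 mm high, lying flat left of the counter; bystander. Origin: centre of underside

How it is judged:
On the way, in this order (a step that is already met when the one before it is completed fails the run):
1. the orange tooth stands at the pointer (value of joint wheel between -0.15 and 0.15 rad), for 0.3 s.
2. the green key is pressed down (value of joint log_key above 0.0045 m), for 0.05 s.
At the end, for the whole second after the job is handed in: The orange tooth rests at the pointer (within 0.15 rad), the green key has been pressed at least 4.5 mm after that and is up again, and the counter stands flat within 30 mm of where it was (all of step 1 and value of joint log_key below 0.0015 m and distance of counter from where it was at the start of the episode below 0.03 m and angle between counter's own z axis and vertical below 0.05 rad and linear speed of counter below 0.01 m/s); the robot touches nothing.
It fails at once if the wheel is turned on past the pointer (value of joint wheel above 0.55 rad).
It fails at once if the wheel is turned backwards, the wrong way round (value of joint wheel below -3.75 rad).
It fails at once if the key is pressed before the orange tooth is at the pointer (value of joint log_key above 0.003 m and value of joint wheel below -0.2 rad).
It fails at once if the counter is lifted, tipped or shoved away (height (world z) of counter above 0.01 m or distance of counter from where it was at the start of the episode above 0.03 m or angle between counter's own z axis and vertical above 0.1 rad).
It fails at once if another thing on the table is moved (distance of any of disc_29, marker_black, tape_roll_6 from where it was at the start of the episode above 0.02 m).
It also fails if it takes over 58 s, if anything falls off the work surface, if the arm or the gripper's body presses on something with over 40 N, if the wrist force passes 120 N, or if a joint passes its speed limit or range.

## Working session

There is one attempt and no reset: what is moved stays moved. The work goes in short steps, Python scripts to look and compute and a tool call to move; the robot and the scene stay as the last step left them, time stands still between calls to the robot, and variables do not carry over. Pictures are saved under pics/ and viewed, and the job is handed in when it is done.

Besides the shell and the picture viewer there is one more tool, called by a JSON object that holds its "fn" and its "kwargs". send_rows: Moves the arm, as the interface text tells. Its arguments: {"type":"object","properties":{"series":{"type":"array","items":{"type":"object","properties":{"tx":{"type":"number"},"ty":{"type":"number"},"tz":{"type":"number"},"wx":{"type":"number"},"wy":{"type":"number"},"wz":{"type":"number"},"hand":{"type":"number"}}}}},"required":["series"]}

```bash
mkdir -p pics; ls; python3 - <<'E'
from plant import state, imaging, robot
import cv2
print(state()); print(robot.tips_ahead)
for n in("top","side"):
    d=imaging.get_image(n); cv2.imwrite(f"pics/{n}0.png",d["img"][:,:,::-1]); print(n,d["camera_matrix"],d["rvec"],d["tvec"])
E
```

```text
pics
{'clock': 0.0, 'joint_positions': array([ 1.24400449,  0.46839228, -0.01157025,  1.60363802,  0.00599954,
        1.07139919, -0.05627662]), 'qd': array([-0.00033703,  0.00062988,  0.00022649, -0.00097027, -0.00018274,
       -0.00068482, -0.00036482]), 'tau': array([-3.17502645e-05, -5.32380795e+01,  2.15933978e-02, -2.51302797e+01,
        1.14757588e-02,  7.60113937e-03, -8.20103367e-06]), 'tool_pos': array([ 0.18186552, -0.62377503,  0.40372227]), 'tcp_rot': array([-8.79796829e-04,  9.89954188e-01,  1.41385621e-01, -1.96172665e-04]), 'contact_force': array([-0.22435694, -0.23270271,  0.7747262 ]), 'torque': array([-0.01818102,  0.0116972 , -0.01378502]), 'opening': 0.08563325062990754}
0.1734
top [[427.12155641   0.         254.93352062]
 [  0.         427.12155641 196.07857811]
 [  0.           0.           1.        ]] [ 2.19529315 -2.1388327   0.18262835] [0.10927811 0.53331996 1.06704805]
side [[392.62296489   0.         254.53262838]
 [  0.         392.62296489 188.48555201]
 [  0.           0.           1.        ]] [ 0.48861    -2.67487067  1.29296613] [0.50878883 0.12170797 1.00130081]
```

View pics/top0.png

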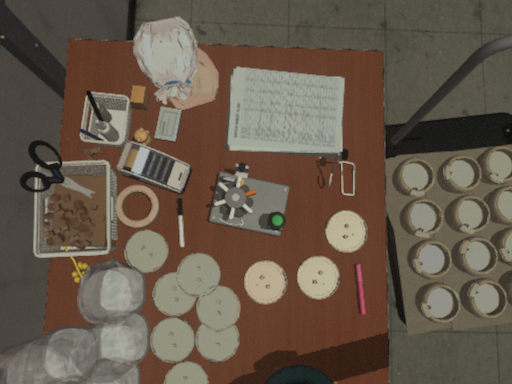

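View pics/side0.png

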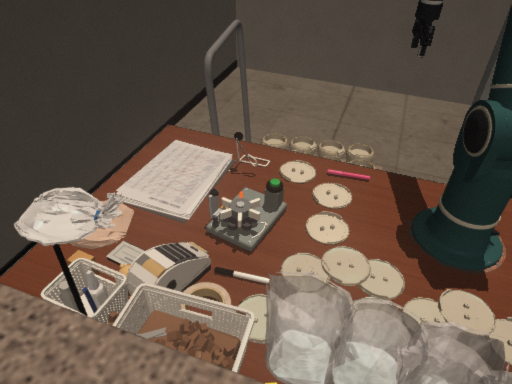

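```bash
cat > h.py <<'E'
from plant import state, imaging, robot
import cv2, numpy as np
from scipy.spatial.transform import Rotation as R
def ray(d,uv):
    M=cv2.Rodrigues(np.array(d["rvec"]))[0]; t=np.array(d["tvec"]).ravel()
    p=cv2.undistortPoints(np.array([[uv]],float),d["camera_matrix"],None)[0,0]
    return -M.T@t, M.T@np.array([p[0],p[1],1])
def onz(d,uv,z):
    c,r=ray(d,uv); return c+r*(z-c[2])/r[2]
def proj(d,P):
    return cv2.projectPoints(np.array(P,float).reshape(-1,3),np.array(d["rvec"]),np.array(d["tvec"]),d["camera_matrix"],None)[0][:,0]
def mask(img,lo,hi):
    return cv2.inRange(cv2.cvtColor(img,cv2.COLOR_RGB2HSV),lo,hi)
def crop(d,c,w,h,s,fn):
    x,y=c; I=d["img"][y-h:y+h,x-w:x+w,::-1]
    cv2.imwrite(fn,cv2.resize(I,None,fx=s,fy=s,interpolation=cv2.INTER_CUBIC))
E
python3 - <<'E'
from h import *
dt=imaging.get_image("top"); ds=imaging.get_image("side")
crop(dt,(248,204),45,45,8,"pics/t1.png"); crop(ds,(246,212),50,45,8,"pics/s1.png")
for n,d,(x0,x1,y0,y1) in(("top",dt,(205,295,160,240)),("side",ds,(200,295,170,255))):
  for c,lo,hi in(("green",(45,100,40),(85,255,255)),("orange",(5,170,120),(18,255,255))):
    m=mask(d["img"],lo,hi)[y0:y1,x0:x1]
    for k in cv2.findContours(m,0,2)[0]:
        if cv2.contourArea(k)>3:
            M=cv2.moments(k);print(n,c,M["m10"]/M["m00"]+x0,M["m01"]/M["m00"]+y0,M["m00"],cv2.boundingRect(k))
print(ray(dt,(248,204)),ray(ds,(248,204)))
E
```

```text
top green 276.6703096539162 219.93078324225866 91.5 (66, 55, 12, 11)
top orange 250.66 192.51333333333332 25.0 (41, 30, 10, 6)
side green 274.5860215053763 182.7043010752688 62.0 (70, 9, 11, 9)
side orange 240.5 194.15686274509804 17.0 (39, 21, 4, 7)
(array([0.38221   , 0.15824672, 1.12420501]), array([ 0.11575252, -0.01619888, -0.99345177])) (array([0.25099377, 0.8434955 , 0.70837821]), array([ 0.2610623 , -0.70996774, -0.65546209]))
```

View pics/t1.png

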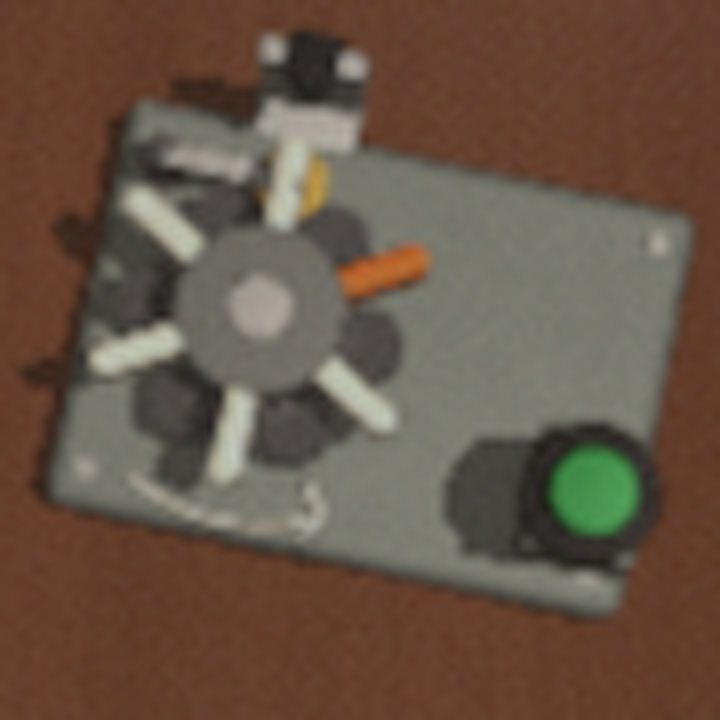

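View pics/s1.png

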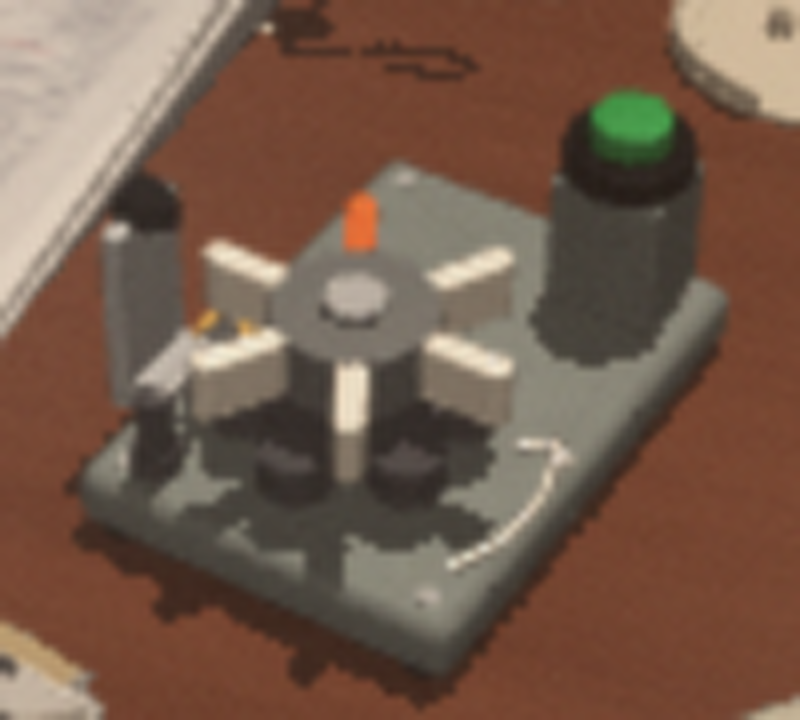

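```bash
python3 - <<'E'
from h import *
dt=imaging.get_image("top"); ds=imaging.get_image("side")
def tri(a,b):
    c1,r1=ray(dt,a);c2,r2=ray(ds,b)
    s=np.linalg.lstsq(np.c_[r1,-r2],c2-c1,rcond=None)[0]
    p,q=c1+s[0]*r1,c2+s[1]*r2; return (p+q)/2,np.linalg.norm(p-q)
print("key",tri((276.67,219.93),(274.6,181.6)))
ax=(203+261/8-.4,159+305/8-.4); axs=(196+356/8-.4,167+292/8-.4)
print("axle",onz(dt,ax,.086),tri(ax,axs),onz(ds,axs,.086))
A=onz(dt,ax,.086)
cs=[onz(dt,(203+x/8-.4,159+y/8-.4),.025) for x,y in((135,100),(695,213),(618,613),(50,502))]
for i in range(4): print(cs[i],np.linalg.norm(cs[i]-cs[i-1]))
ctr=np.mean(cs,0); print("ctr",ctr)
v=(cs[0]+cs[1]-cs[2]-cs[3])/2; yaw=np.arctan2(v[1],v[0]); w=(cs[0]+cs[3]-cs[1]-cs[2])/2; print("yaw",yaw,np.arctan2(-w[0],w[1]))
def W(x,y): c,s=np.cos(yaw),np.sin(yaw); return ctr[:2]+[c*x-s*y,s*x+c*y]
print("axle pred",W(0,35),"key pred",W(-35,-76))
o=onz(dt,(250.66,192.5),.082); d=o-A; print("orange ang rel",np.degrees(np.arctan2(d[1],d[0])-yaw),np.linalg.norm(d))
n=onz(dt,(203+225/8,159+475/8),.082);print("near tip",n,np.linalg.norm(n-A))
s=state(); M=R.from_quat(np.roll(s["tcp_rot"],-1)).as_matrix(); print(M)
E
```

```text
key (array([0.46439956, 0.07081773, 0.09385605]), np.float64(0.0019862221509883244))
axle [0.52023981 0.17306663 0.086     ] (array([0.51924054, 0.17278585, 0.08540338]), np.float64(0.0022141897309765524)) [0.51786325 0.17329716 0.086     ]
[0.59466033 0.21702173 0.025     ] 0.133930239534428
[0.56269828 0.03317965 0.025     ] 0.18659979424460799
[0.43175094 0.05634255 0.025     ] 0.13298017074944024
[0.46265913 0.23967108 0.025     ] 0.18591575731195653
ctr [0.51294217 0.13655375 0.025     ]
yaw -0.1724937401097867 -0.1695843275865615
axle pred [ 6.52032862 34.61714696] key pred [-47.01226161 -68.72820506]
orange ang rel -62.27069024810545 0.039736730546805654
near tip [0.46718188 0.18152934 0.082     ] 0.05387727632070098
[[ 9.60005896e-01  2.79979702e-01 -2.14997347e-04]
 [ 2.79979782e-01 -9.60005717e-01  5.86876584e-04]
 [-4.20851514e-05 -6.23599891e-04 -9.99999805e-01]]
```

{"fn": "send_rows", "kwargs": {"series": [{"tx": 2.1, "ty": -3.0, "hand": 0}, {"tx": 2.1, "ty": -3.0, "hand": 0}, {"tx": 2.1, "ty": -3.0, "hand": 0}, {"tx": 2.1, "ty": -3.0, "hand": 0}, {"tx": 2.1, "ty": -3.0, "hand": 0}, {"tx": 2.1, "ty": -3.0, "hand": 0}, {"tx": 2.1, "ty": -3.0, "hand": 0}, {"tx": 2.1, "ty": -3.0, "hand": 0}, {"tx": 2.1, "ty": -3.0, "hand": 0}, {"tx": 2.1, "ty": -3.0, "hand": 0}]}}

```text
invalid input
```

{"fn": "send_rows", "kwargs": {"series": [{"tx": 2.1, "ty": -3.0, "tz": 0, "wx": 0, "wy": 0, "wz": 0, "hand": 0}, {"tx": 2.1, "ty": -3.0, "tz": 0, "wx": 0, "wy": 0, "wz": 0, "hand": 0}]}}

```text
clock: 0.47
tool_pos: [0.2018, -0.5584, 0.4028]
tcp_rot: [0.001, 0.991, 0.137, -0.001]
contact_force: [1.4, 0.4, 0.5]
opening: 0.064
```

{"fn": "send_rows", "kwargs": {"series": [{"tx": 2.1, "ty": -3.0, "tz": 0, "wx": 0, "wy": 0, "wz": 0, "hand": 0}, {"tx": 2.1, "ty": -3.0, "tz": 0, "wx": 0, "wy": 0, "wz": 0, "hand": 0}, {"tx": 2.1, "ty": -3.0, "tz": 0, "wx": 0, "wy": 0, "wz": 0, "hand": 0}, {"tx": 2.1, "ty": -3.0, "tz": 0, "wx": 0, "wy": 0, "wz": 0, "hand": 0}, {"tx": 2.1, "ty": -3.0, "tz": 0, "wx": 0, "wy": 0, "wz": 0, "hand": 0}, {"tx": 2.1, "ty": -3.0, "tz": 0, "wx": 0, "wy": 0, "wz": 0, "hand": 0}, {"tx": 2.1, "ty": -3.0, "tz": 0, "wx": 0, "wy": 0, "wz": 0, "hand": 0}, {"tx": 2.1, "ty": -3.0, "tz": 0, "wx": 0, "wy": 0, "wz": 0, "hand": 0}, {"tx": 2.1, "ty": -3.0, "tz": 0, "wx": 0, "wy": 0, "wz": 0, "hand": 0}, {"tx": 2.1, "ty": -3.0, "tz": 0, "wx": 0, "wy": 0, "wz": 0, "hand": 0}]}}

```text
clock: 1.3
tool_pos: [0.3248, -0.1968, 0.4015]
tcp_rot: [0.003, 0.991, 0.134, -0.001]
contact_force: [2.0, 0.6, 0.8]
opening: 0.0001
```

{"fn": "send_rows", "kwargs": {"series": [{"tx": 2.2, "ty": -3.2, "tz": 0, "wx": 0, "wy": 0, "wz": 0, "hand": 0}, {"tx": 2.2, "ty": -3.2, "tz": 0, "wx": 0, "wy": 0, "wz": 0, "hand": 0}, {"tx": 2.2, "ty": -3.2, "tz": 0, "wx": 0, "wy": 0, "wz": 0, "hand": 0}, {"tx": 2.2, "ty": -3.2, "tz": 0, "wx": 0, "wy": 0, "wz": 0, "hand": 0}, {"tx": 2.2, "ty": -3.2, "tz": 0, "wx": 0, "wy": 0, "wz": 0, "hand": 0}, {"tx": 2.2, "ty": -3.2, "tz": 0, "wx": 0, "wy": 0, "wz": 0, "hand": 0}, {"tx": 2.2, "ty": -3.2, "tz": 0, "wx": 0, "wy": 0, "wz": 0, "hand": 0}, {"tx": 2.2, "ty": -3.2, "tz": 0, "wx": 0, "wy": 0, "wz": 0, "hand": 0}, {"tx": 2.2, "ty": -3.2, "tz": 0, "wx": 0, "wy": 0, "wz": 0, "hand": 0}, {"tx": 2.2, "ty": -3.2, "tz": 0, "wx": 0, "wy": 0, "wz": 0, "hand": 0}]}}

```text
clock: 2.13
tool_pos: [0.4539, 0.1887, 0.402]
tcp_rot: [0.008, 0.991, 0.131, 0.005]
contact_force: [0.3, 0.0, 0.6]
opening: -0.0
```

{"fn": "send_rows", "kwargs": {"series": [{"tx": 0, "ty": 0, "tz": 0, "wx": 0, "wy": 0, "wz": 6, "hand": 0}, {"tx": 0, "ty": 0, "tz": 0, "wx": 0, "wy": 0, "wz": 6, "hand": 0}, {"tx": 0, "ty": 0, "tz": 0, "wx": 0, "wy": 0, "wz": 6, "hand": 0}, {"tx": 0, "ty": 0, "tz": 0, "wx": 0, "wy": 0, "wz": 6, "hand": 0}, {"tx": 0, "ty": 0, "tz": 0, "wx": 0, "wy": 0, "wz": 0, "hand": 0}]}}

```text
clock: 2.55
tool_pos: [0.4547, 0.2, 0.4018]
tcp_rot: [0.002, 0.997, -0.079, 0.006]
contact_force: [-0.4, 0.6, -0.4]
opening: 0.0004
```

```bash
cat >> h.py <<'E'
A=np.array([.5195,.1725]); YAW=-.171
def cf():
    s=state(); M=R.from_quat(np.roll(s["tcp_rot"],-1)).as_matrix()
    tip=s["tool_pos"]+M[:,2]*.1734
    d=tip[:2]-A; c,q=np.cos(YAW),np.sin(YAW)
    print("t",s["clock"],"tip rel axle in counter frame mm",1e3*np.array([c*d[0]+q*d[1],-q*d[0]+c*d[1],tip[2]]),"tilt",M[:2,2],"toolyaw rel",np.degrees(np.arctan2(M[1,0],M[0,0])-YAW),"F",s["contact_force"],s["tool_pos"])
    return s,M,tip
E
python3 -c "
from h import *
cf();d=imaging.get_image('side');crop(d,(246,182),60,60,6,'pics/s2.png')
print(state()['joint_positions'])"
```

```text
t 2.55 tip rel axle in counter frame mm [-66.54751209  15.6541105  228.43959484] tilt [ 0.01082836 -0.00459283] toolyaw rel 0.6954237117671063 F [-0.41913721  0.56286214 -0.37473499] [0.45470927 0.20004644 0.4018276 ]
[ 0.05177556  0.27916773 -0.62230932  1.94421962  0.20753916  0.97180757
 -2.39427046]
```

{"fn": "send_rows", "kwargs": {"series": [{"tx": 0.7, "ty": -1.9, "tz": 0, "wx": 0.2, "wy": -0.6, "wz": 0.7, "hand": 0}, {"tx": 0, "ty": 0, "tz": 3.5, "wx": 0, "wy": 0, "wz": 0, "hand": 0}, {"tx": 0, "ty": 0, "tz": 3.5, "wx": 0, "wy": 0, "wz": 0, "hand": 0}, {"tx": 0, "ty": 0, "tz": 3.5, "wx": 0, "wy": 0, "wz": 0, "hand": 0}, {"tx": 0, "ty": 0, "tz": 2.0, "wx": 0, "wy": 0, "wz": 0, "hand": 0}, {"tx": 0, "ty": 0, "tz": 0, "wx": 0, "wy": 0, "wz": 0, "hand": 0}]}}

```text
clock: 3.1
tool_pos: [0.4676, 0.218, 0.2759]
tcp_rot: [-0.002, 0.997, -0.075, 0.005]
contact_force: [-0.5, -0.6, -0.5]
opening: 0.0001
```

```bash
python3 -c "
from h import *
cf();d=imaging.get_image('side');crop(d,(246,190),60,60,6,'pics/s3.png')
d=imaging.get_image('top');crop(d,(248,204),45,45,8,'pics/t3.png')
"
```

```text
t 3.1 tip rel axle in counter frame mm [-57.1669873   36.81622619 102.46247138] tilt [0.01076743 0.00310625] toolyaw rel 1.1679653702284991 F [-0.48517265 -0.59226025 -0.53198338] [0.46756465 0.21796862 0.27585158]
```

View pics/s3.png

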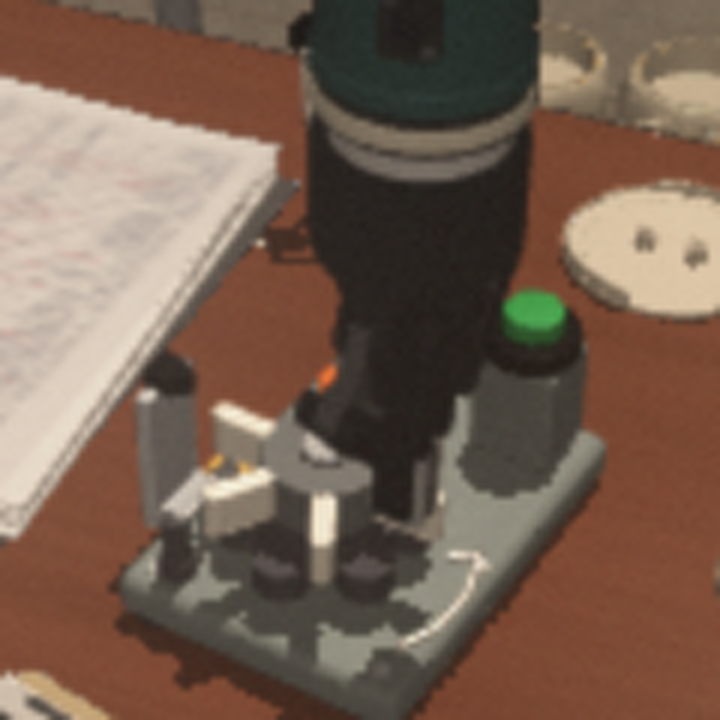

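View pics/t3.png

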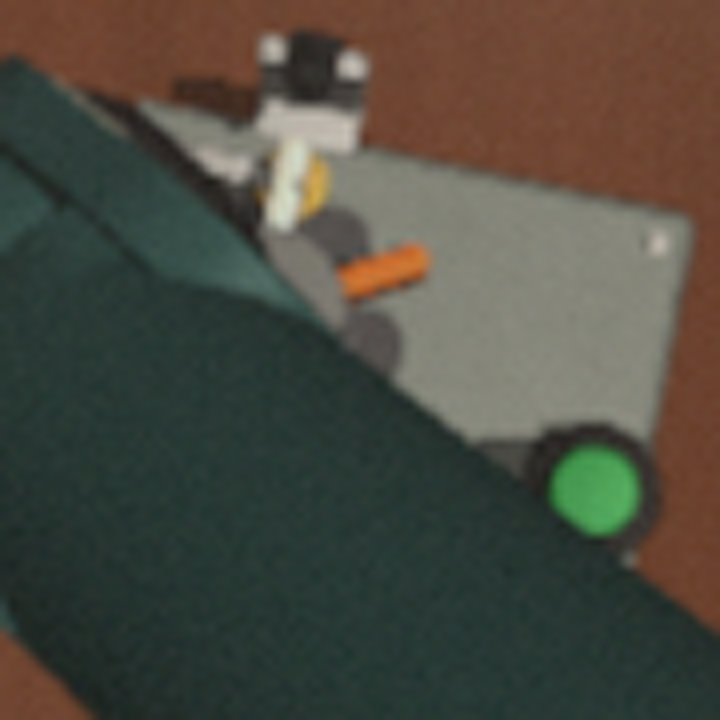

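{"fn": "send_rows", "kwargs": {"series": [{"tx": -0.3, "ty": 0.2, "tz": 0, "wx": 0, "wy": -0.5, "wz": 0, "hand": 0}, {"tx": 0, "ty": 0, "tz": 1.3, "wx": 0, "wy": 0, "wz": 0, "hand": 0}, {"tx": 0, "ty": 0, "tz": 1.3, "wx": 0, "wy": 0, "wz": 0, "hand": 0}, {"tx": 0, "ty": 0, "tz": 1.2, "wx": 0, "wy": 0, "wz": 0, "hand": 0}, {"tx": 0, "ty": 0, "tz": 0, "wx": 0, "wy": 0, "wz": 0, "hand": 0}]}}

```text
clock: 3.62
tool_pos: [0.4679, 0.2179, 0.2442]
tcp_rot: [-0.006, 0.997, -0.075, 0.008]
contact_force: [-0.2, -0.4, 0.2]
opening: 0.0
```

```bash
python3 -c "
from h import *
cf();d=imaging.get_image('side');crop(d,(246,190),60,60,6,'pics/s4.png')
"
```

```text
t 3.6167 tip rel axle in counter frame mm [-55.86752193  38.32633875  70.86511669] tilt [0.01760398 0.01053908] toolyaw rel 1.1631747653705937 F [-0.19718958 -0.3948825   0.22649417] [0.46791668 0.21794673 0.24422861]
```

View pics/s4.png

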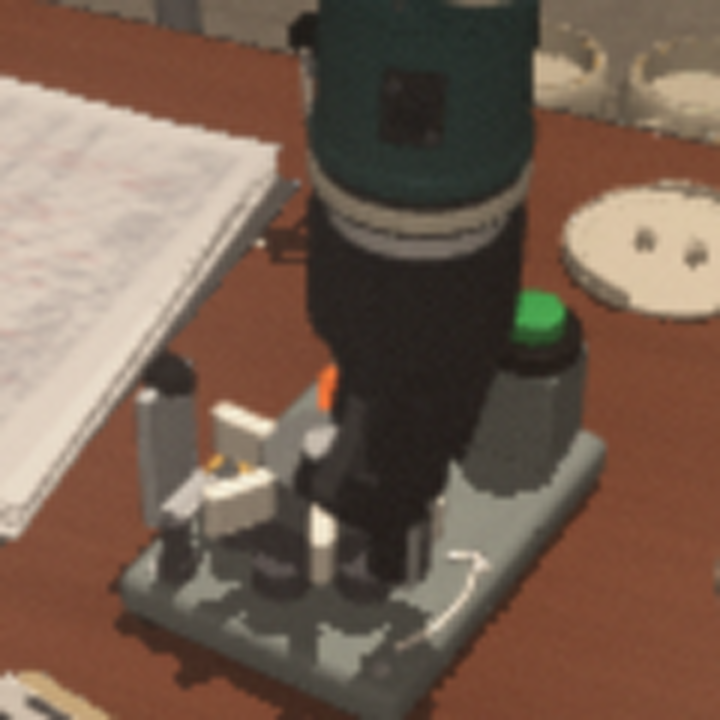

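{"fn": "send_rows", "kwargs": {"series": [{"tx": 0.4, "ty": 0.1, "tz": 0, "wx": -0.6, "wy": -1.0, "wz": 0, "hand": 0}, {"tx": 0, "ty": 0, "tz": 0.2, "wx": 0, "wy": 0, "wz": 0, "hand": 0}, {"tx": 0, "ty": 0.6, "tz": 0, "wx": 0, "wy": 0, "wz": 0, "hand": 0}, {"tx": 0, "ty": 0.6, "tz": 0, "wx": 0, "wy": 0, "wz": 0, "hand": 0}, {"tx": 0, "ty": 0.6, "tz": 0, "wx": 0, "wy": 0, "wz": 0, "hand": 0}]}}

```text
clock: 4.08
tool_pos: [0.4689, 0.1996, 0.2429]
tcp_rot: [-0.002, 0.997, -0.073, -0.0]
contact_force: [-0.3, 2.3, -0.1]
opening: 0.0001
```

```bash
python3 -c "
from h import *
cf();d=imaging.get_image('side');crop(d,(246,190),60,60,6,'pics/s5.png')
print(proj(d,[*(A+[-.04,0]),.11]))
"
```

```text
t 4.0833 tip rel axle in counter frame mm [-54.56876293  18.94637424  69.54399087] tilt [0.00032043 0.00481936] toolyaw rel 1.3828622248568814 F [-0.29240204  2.30592332 -0.13978487] [0.46889562 0.19962021 0.24294197]
[[255.32626784 199.10396241]]
```

View pics/s5.png

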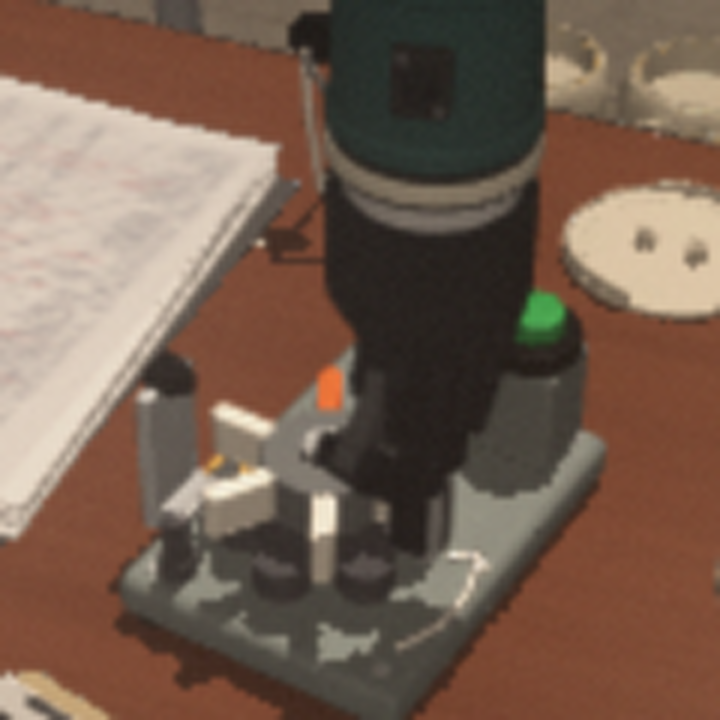

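{"fn": "send_rows", "kwargs": {"series": [{"tx": 0.15, "ty": 0.6, "tz": 0, "wx": 0, "wy": 0, "wz": 0, "hand": 0}, {"tx": 0.15, "ty": 0.6, "tz": 0, "wx": 0, "wy": 0, "wz": 0, "hand": 0}, {"tx": 0, "ty": 0.6, "tz": 0, "wx": 0, "wy": 0, "wz": 0, "hand": 0}, {"tx": 0, "ty": 0.5, "tz": 0, "wx": 0, "wy": 0, "wz": 0, "hand": 0}]}}

```text
clock: 4.47
tool_pos: [0.4677, 0.1746, 0.2436]
tcp_rot: [-0.004, 0.997, -0.073, 0.001]
contact_force: [0.5, 1.8, 0.6]
opening: -0.0
```

```bash
python3 -c "
from h import *
cf();d=imaging.get_image('side');crop(d,(246,190),60,60,6,'pics/s6.png')
"
```

```text
t 4.4667 tip rel axle in counter frame mm [-51.29703212  -5.50787739  70.24357734] tilt [0.0017366 0.0069403] toolyaw rel 1.4057099535486706 F [0.45068522 1.76750764 0.55815606] [0.46771274 0.17459811 0.24363914]
```

View pics/s6.png

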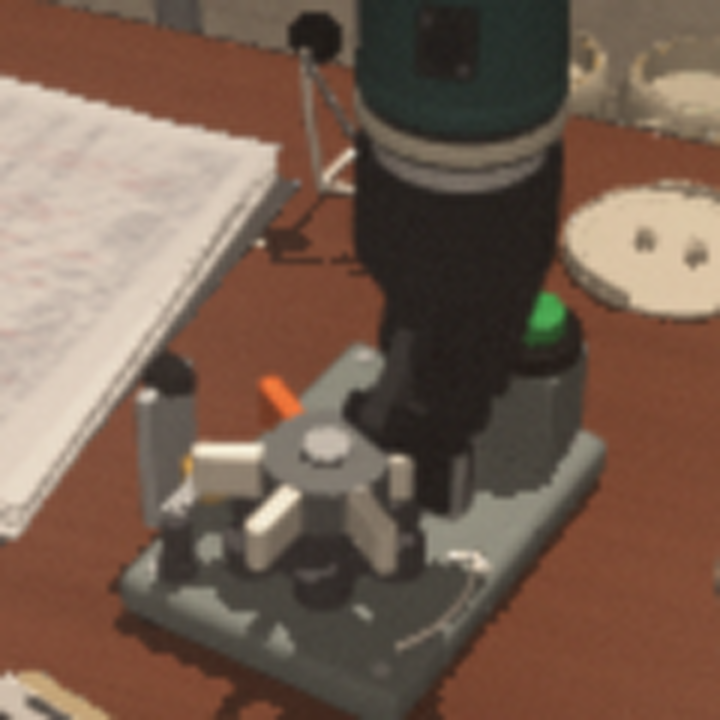

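{"fn": "send_rows", "kwargs": {"series": [{"tx": 0, "ty": 0.4, "tz": 0, "wx": 0, "wy": 0, "wz": 0, "hand": 0}, {"tx": 0, "ty": 0.4, "tz": 0, "wx": 0, "wy": 0, "wz": 0, "hand": 0}, {"tx": 0, "ty": 0, "tz": 0, "wx": 0, "wy": 0, "wz": 0, "hand": 0}]}}

```text
clock: 4.77
tool_pos: [0.4666, 0.1626, 0.2432]
tcp_rot: [-0.002, 0.997, -0.075, 0.0]
contact_force: [-0.7, 1.5, 0.4]
opening: 0.0
```

```bash
python3 -c "
from h import *
cf();d=imaging.get_image('side');crop(d,(246,190),60,60,6,'pics/s7.png')
"
```

```text
t 4.7667 tip rel axle in counter frame mm [-50.4115753  -18.18255478  69.84387191] tilt [0.00055561 0.00305135] toolyaw rel 1.191131370265858 F [-0.71196833  1.47537485  0.40121939] [0.46663324 0.16263196 0.24324304]
```

View pics/s7.png

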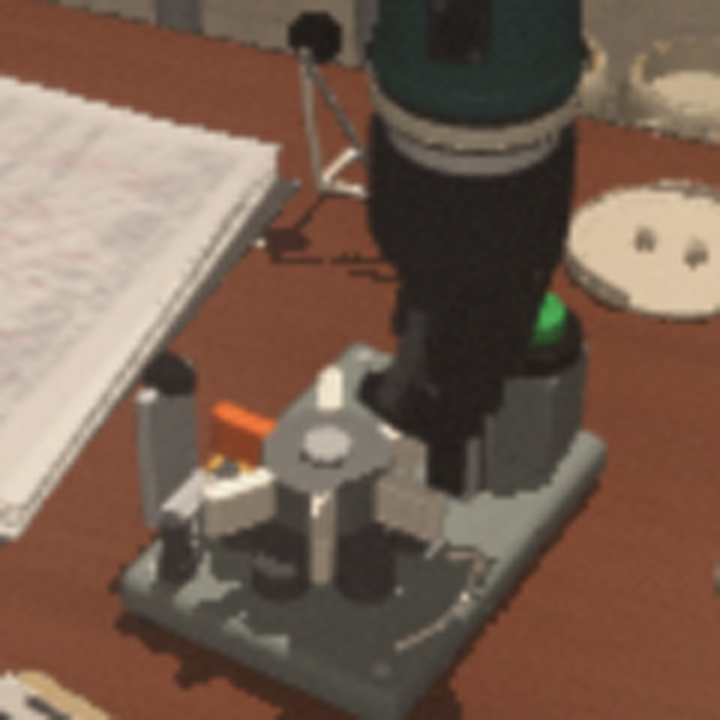

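{"fn": "send_rows", "kwargs": {"series": [{"tx": -0.5, "ty": 0.1, "tz": 0, "wx": 0, "wy": 0, "wz": 0, "hand": 0}, {"tx": -1.0, "ty": 0.1, "tz": 0, "wx": 0, "wy": 0, "wz": 0, "hand": 0}, {"tx": -1.0, "ty": 0, "tz": 0, "wx": 0, "wy": 0, "wz": 0, "hand": 0}, {"tx": -0.3, "ty": 0, "tz": -2.5, "wx": 0, "wy": 0, "wz": 0, "hand": 0}, {"tx": 0, "ty": 0, "tz": -3, "wx": 0, "wy": 0, "wz": 0, "hand": 0}, {"tx": 0, "ty": 0, "tz": -1, "wx": 0, "wy": 0, "wz": 0, "hand": 0}, {"tx": 0, "ty": 0, "tz": 0, "wx": 0, "wy": 0, "wz": 0, "hand": 0}]}}

```text
clock: 5.4
tool_pos: [0.4313, 0.1665, 0.3083]
tcp_rot: [-0.0, 0.997, -0.073, -0.003]
contact_force: [-0.2, 0.5, -0.6]
opening: -0.0
```

```bash
python3 -c "
from h import *
s,M,tip=cf();d=imaging.get_image('side');crop(d,(246,190),60,60,6,'pics/s8.png')
K=np.array([.465,.070]);e=K-tip[:2];print('to key tool xy cm',100*(M[:2,:2].T@e),tip)
d=imaging.get_image('top');crop(d,(248,204),45,45,8,'pics/t8.png')
"
```

```text
t 5.4 tip rel axle in counter frame mm [-86.96559945 -20.86789272 134.890627  ] tilt [-0.00604115  0.00112791] toolyaw rel 1.4649148135637953 F [-0.18372961  0.54974491 -0.59347211] [0.43129928 0.16653963 0.30828735]
to key tool xy cm [4.83994154 9.06782093] [0.43025174 0.16673521 0.13489063]
```

View pics/s8.png

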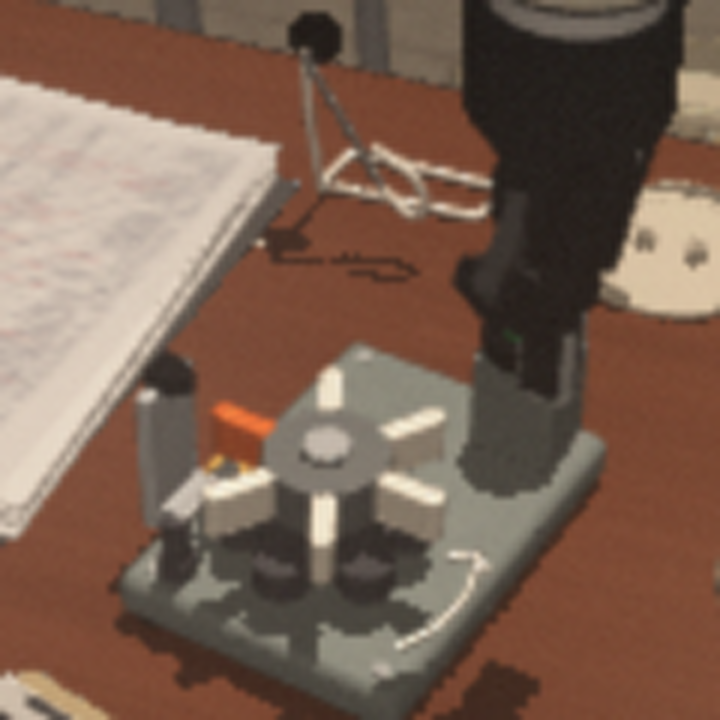

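View pics/t8.png

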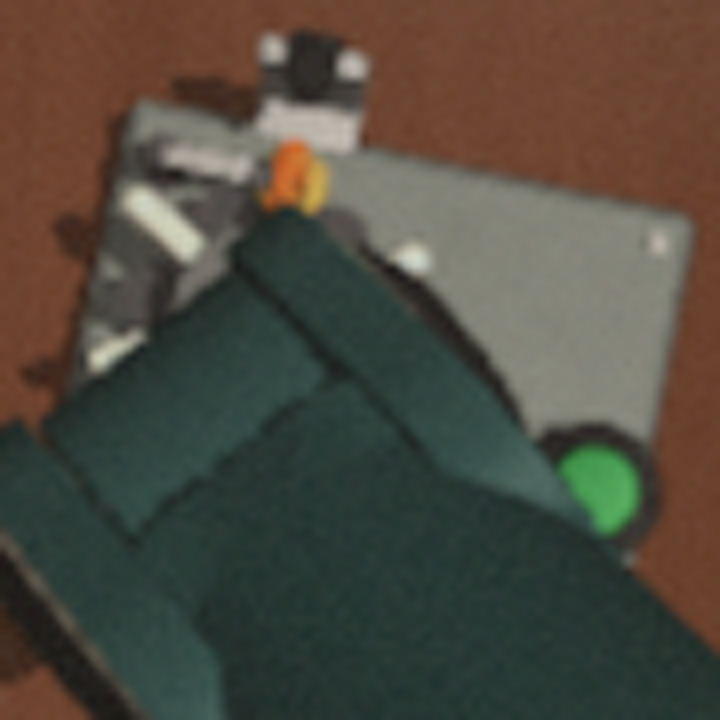

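{"fn": "send_rows", "kwargs": {"series": [{"tx": 1.2, "ty": 2.3, "tz": 0, "wx": 0, "wy": 0.4, "wz": 0, "hand": 0}, {"tx": 1.2, "ty": 2.3, "tz": 0, "wx": 0, "wy": 0, "wz": 0, "hand": 0}, {"tx": 1.2, "ty": 2.3, "tz": 0, "wx": 0, "wy": 0, "wz": 0, "hand": 0}, {"tx": 1.2, "ty": 2.1, "tz": 0, "wx": 0, "wy": 0, "wz": 0, "hand": 0}, {"tx": 0, "ty": 0, "tz": 0, "wx": 0, "wy": 0, "wz": 0, "hand": 0}, {"tx": 0, "ty": 0, "tz": 0, "wx": 0, "wy": 0, "wz": 0, "hand": 0}]}}

```text
clock: 6.0
tool_pos: [0.464, 0.0671, 0.299]
tcp_rot: [0.001, 0.997, -0.071, -0.006]
contact_force: [-1.0, 0.3, -0.4]
opening: -0.0001
```

```bash
python3 -c "
from h import *
s,M,tip=cf();d=imaging.get_image('side');crop(d,(266,180),60,60,6,'pics/s9.png')
K=np.array([.465,.070]);e=K-tip[:2];print('to key tool xy cm',100*(M[:2,:2].T@e),tip, s['joint_positions'])
"
```

```text
t 6.0 tip rel axle in counter frame mm [ -38.70129293 -113.81900715  125.62511053] tilt [-0.0114462  -0.00073117] toolyaw rel 1.7089911444001904 F [-0.99063091  0.30261667 -0.38766228] [0.4639796  0.06705353 0.2990137 ]
to key tool xy cm [ 0.25426982 -0.34654419] [0.46199483 0.06692675 0.12562511] [ 0.26628326  0.38908734 -0.56584671  2.08931208  0.29849107  0.75309538
 -2.20010178]
```

View pics/s9.png

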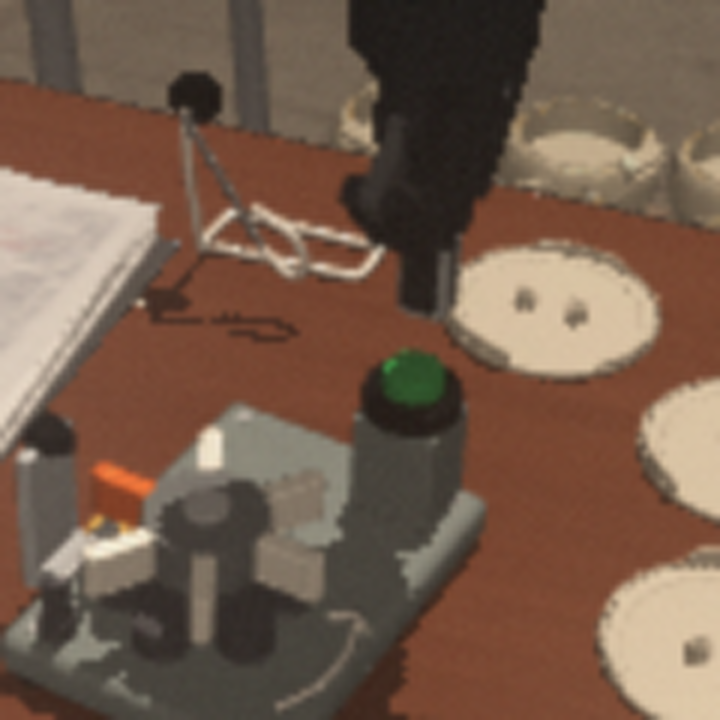

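{"fn": "send_rows", "kwargs": {"series": [{"tx": 0.1, "ty": -0.3, "tz": 0, "wx": 0, "wy": 0.6, "wz": 0, "hand": 0}, {"tx": 0, "ty": 0, "tz": 0.8, "wx": 0, "wy": 0, "wz": 0, "hand": 0}, {"tx": 0, "ty": 0, "tz": 0.8, "wx": 0, "wy": 0, "wz": 0, "hand": 0}, {"tx": 0, "ty": 0, "tz": 0.5, "wx": 0, "wy": 0, "wz": 0, "hand": 0}, {"tx": 0, "ty": 0, "tz": 0, "wx": 0, "wy": 0, "wz": 0, "hand": 0}]}}

```text
clock: 6.47
tool_pos: [0.4636, 0.0736, 0.274]
tcp_rot: [0.001, 0.998, -0.067, -0.002]
contact_force: [-0.9, -0.2, 0.6]
opening: -0.0
```

```bash
python3 -c "
from h import *
s,M,tip=cf();d=imaging.get_image('side');crop(d,(266,180),60,60,6,'pics/s10.png')
K=np.array([.465,.070]);e=K-tip[:2];print('to key tool xy cm',100*(M[:2,:2].T@e),tip)
"
```

```text
t 6.4667 tip rel axle in counter frame mm [ -38.79016403 -107.37304892  100.59096377] tilt [-0.00341486 -0.00162429] toolyaw rel 2.077884205232257 F [-0.91422287 -0.16452984  0.56415426] [0.46359628 0.07357547 0.27398972]
to key tool xy cm [0.24202012 0.29958771] [0.46300415 0.07329382 0.10059096]
```

View pics/s10.png

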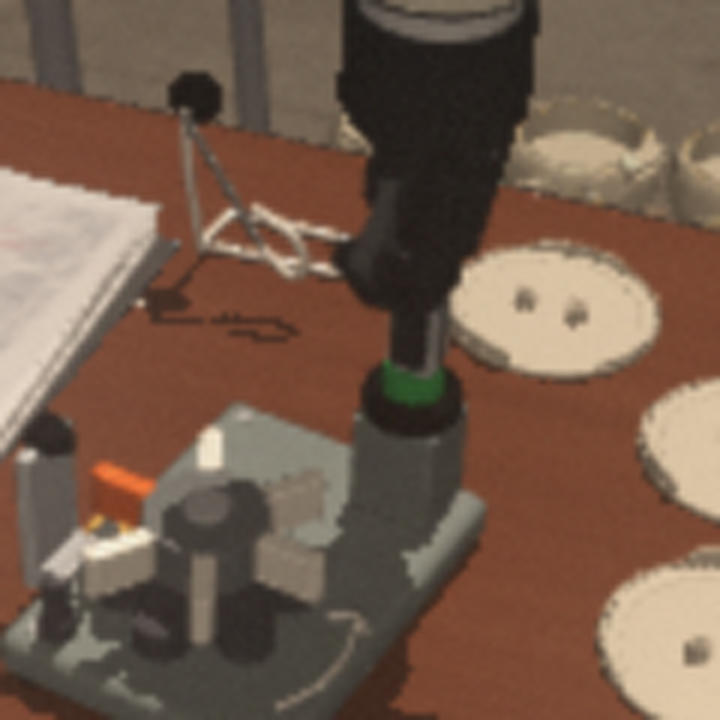

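{"fn": "send_rows", "kwargs": {"series": [{"tx": 0.15, "ty": 0.15, "tz": 0, "wx": 0, "wy": 0, "wz": 0, "hand": 0}, {"tx": 0, "ty": 0, "tz": 0.3, "wx": 0, "wy": 0, "wz": 0, "hand": 0}, {"tx": 0, "ty": 0, "tz": 0.3, "wx": 0, "wy": 0, "wz": 0, "hand": 0}, {"tx": 0, "ty": 0, "tz": 0.3, "wx": 0, "wy": 0, "wz": 0, "hand": 0}]}}

```text
clock: 6.85
tool_pos: [0.4651, 0.0728, 0.2655]
tcp_rot: [0.001, 0.998, -0.067, -0.001]
contact_force: [-2.0, -0.1, 4.3]
opening: -0.0001
```

```bash
python3 -c "
from h import *
cf()"
```

```text
t 6.85 tip rel axle in counter frame mm [ -36.99156096 -107.83276563   92.06115186] tilt [-0.00233306 -0.00136825] toolyaw rel 2.1572934184524803 F [-2.00685704 -0.07150633  4.31195544] [0.46510284 0.07277199 0.26546052]
```

{"fn": "send_rows", "kwargs": {"series": [{"tx": 0, "ty": 0, "tz": 0.3, "wx": 0, "wy": 0, "wz": 0, "hand": 0}, {"tx": 0, "ty": 0, "tz": 0.3, "wx": 0, "wy": 0, "wz": 0, "hand": 0}]}}

```text
clock: 7.02
tool_pos: [0.4655, 0.0736, 0.2634]
tcp_rot: [0.003, 0.998, -0.067, -0.001]
contact_force: [-17.0, -4.3, 58.6]
opening: 0.0005
```

```bash
python3 -c "
from h import *
cf();d=imaging.get_image('side');crop(d,(266,180),60,60,6,'pics/s11.png')"
```

```text
t 7.0167 tip rel axle in counter frame mm [ -36.70374245 -107.71087126   90.00719857] tilt [-0.00267685 -0.00554503] toolyaw rel 2.1284027512504404 F [-16.95613474  -4.27986617  58.55740199] [0.46546682 0.07356739 0.26340391]
```

View pics/s11.png

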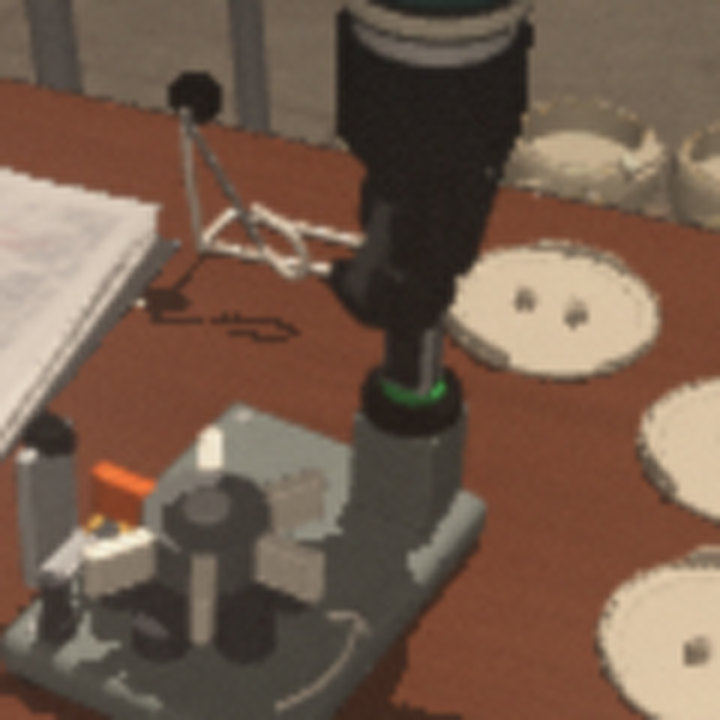

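{"fn": "send_rows", "kwargs": {"series": [{"tx": 0, "ty": 0, "tz": -0.6, "wx": 0, "wy": 0, "wz": 0, "hand": 0}, {"tx": 0, "ty": 0, "tz": -1, "wx": 0, "wy": 0, "wz": 0, "hand": 0}, {"tx": 0, "ty": 0, "tz": -2, "wx": 0, "wy": 0, "wz": 0, "hand": 0}, {"tx": 0, "ty": 0, "tz": -3, "wx": 0, "wy": 0, "wz": 0, "hand": 0}, {"tx": 0, "ty": 3, "tz": -3, "wx": 0, "wy": 0, "wz": 0, "hand": 0}, {"tx": 0, "ty": 4, "tz": -3, "wx": 0, "wy": 0, "wz": 0, "hand": 0}, {"tx": 0, "ty": 4, "tz": 0, "wx": 0, "wy": 0, "wz": 0, "hand": 0}, {"tx": 0, "ty": 4, "tz": 0, "wx": 0, "wy": 0, "wz": 0, "hand": 0}, {"tx": 0, "ty": 4, "tz": 0, "wx": 0, "wy": 0, "wz": 0, "hand": 0}, {"tx": 0, "ty": 4, "tz": 0, "wx": 0, "wy": 0, "wz": 0, "hand": 0}]}}

```text
clock: 7.9
tool_pos: [0.4383, -0.148, 0.3977]
tcp_rot: [0.003, 0.998, -0.056, 0.005]
contact_force: [0.4, 0.3, -1.0]
opening: 0.0003
```

{"fn": "send_rows", "kwargs": {"series": [{"tx": 0, "ty": 3, "tz": 0, "wx": 0, "wy": 0, "wz": 0, "hand": 0}, {"tx": 0, "ty": 0, "tz": 0, "wx": 0, "wy": 0, "wz": 0, "hand": 0}, {"tx": 0, "ty": 0, "tz": 0, "wx": 0, "wy": 0, "wz": 0, "hand": 0}]}}

```text
clock: 8.15
tool_pos: [0.432, -0.1893, 0.3985]
tcp_rot: [0.005, 0.998, -0.064, 0.006]
contact_force: [-0.0, 1.0, -0.3]
opening: 0.0
```

```bash
python3 -c "
from h import *
cf();ds=imaging.get_image('side');crop(ds,(246,212),50,45,8,'pics/s12.png')
dt=imaging.get_image('top');crop(dt,(248,204),45,45,8,'pics/t12.png')
for d in(dt,ds):
  m=mask(d['img'],(45,100,40),(85,255,255))[160:240,205:295]
  for k in cv2.findContours(m,0,2)[0]:
    M=cv2.moments(k)
    if M['m00']>9: print(M['m10']/M['m00']+205,M['m01']/M['m00']+160,M['m00'])
"
```

```text
t 8.15 tip rel axle in counter frame mm [ -22.27433562 -372.89397191  225.08787278] tilt [ 0.01198516 -0.01086354] toolyaw rel 2.422840720955101 F [-0.0303427   1.00240423 -0.25645323] [ 0.43201774 -0.18928123  0.39846519]
276.69429097605894 219.9318600368324 90.5
274.68579234972674 182.55464480874318 61.0
```

View pics/s12.png

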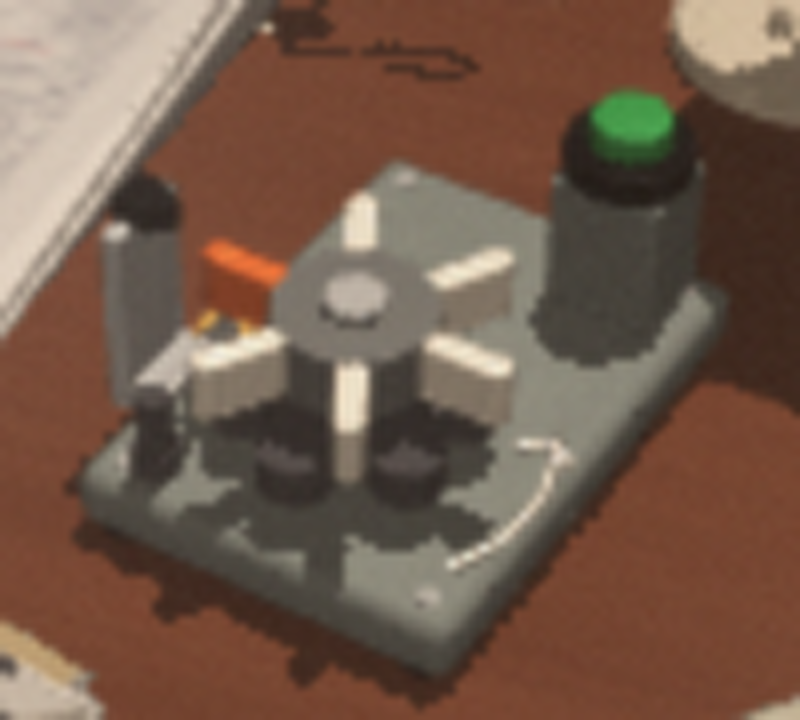

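View pics/t12.png

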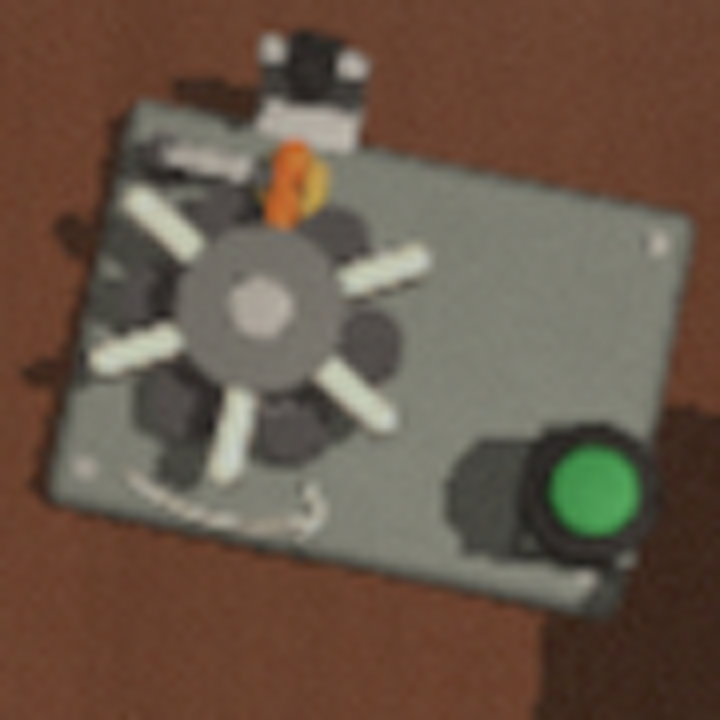

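```bash
python3 -c "
from h import *
d=imaging.get_image('side')
print(proj(d,[[.465,.07,.094],[.465,.07,.088]]))
for n in ('s9','s10','s11'):
  I=cv2.imread(f'pics/{n}.png')[:,:,::-1].astype(int)
  for x in (386,390,440,444):
    c=I[330:440,x]; g=np.where(c[:,1]-c[:,0]>25)[0]; print(n,x,(g.min()+330)/6 if len(g) else None,(g.max()+330)/6 if len(g) else None)
"
```

```text
[[274.09504475 181.26683281]
 [273.96925213 183.10945232]]
s9 386 60.333333333333336 62.666666666666664
s9 390 60.0 65.33333333333333
s9 440 61.5 65.0
s9 444 None None
s10 386 60.333333333333336 62.333333333333336
s10 390 60.666666666666664 65.33333333333333
s10 440 62.5 65.0
s10 444 None None
s11 386 64.66666666666667 64.83333333333333
s11 390 64.5 65.5
s11 440 63.5 66.0
s11 444 63.833333333333336 65.33333333333333
```

```bash
python3 -c "
from plant import robot
print(robot.close_job())"
```

```text
the job is handed in; nothing more can be done
None
```

I advanced the wheel one click, pressed and released the green key, and handed the job in at about 8 s of the 58 s allowed. The hand-in gives no verdict.

- **Wheel:** The orange tooth started one click short. With the gripper shut, I pushed the near tooth to the right with the fingertips until the detent snapped on. The side picture right after the snap and the last pictures from both cameras show the orange tooth at the pointer.
- **Key:** I pressed it straight down. The force rose from 4.3 N to about 59 N at a hard stop, which is well above the roughly 5 N needed but inside the 120 N wrist limit. The green rim still showed above the housing, so the stop was the key's own and not the housing.
- **Press depth:** I have no direct reading of how far the key travelled. The picture shift gave about 2 px at the right edge and about 4 px at the left. Full travel should be about 1.8 px, so both fit a full press, but they disagree with each other.
- **End state:** The key is up again, with its green patch within about 0.2 px of where it started in both views. The counter shows no movement, the arm stands clear, and the force reads about 1 N. I did not measure the lid, pen and tape separately, but the arm never went down near them.

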